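# Refill the studio's paint-pot dispenser

## Task

The paint-pot dispenser is down to its last pot. Refill it: load the three small screw-cap pots that stand about the table into the top of its clear tube one after another, caps up, so that they stack end to end on the pot already inside, none sticking out above the rim. Leave that pot in place and the other things on the table where they stand.

Things in the scene. Friction and masses are not known exactly. Their poses are not given: they have to be found in the camera images.
- dispenser: gravity pot dispenser, fixed: grey base plate 110 x 100 x 12 mm; clear upright tube between three steel rods, bore 41 mm, holds four pots, the lowest standing on the plate. Lowest 54 mm open between the rods, widest to the front (-x), where pots are taken out over a 5 mm lip. Origin under the tube's axis, on the table; z up, x to the back
- dispenser_mouth (a point): centre of the tube's mouth, on its axis at rim height (202 mm above the table); z up. The aluminium collar round it is 66 mm outside and 14 mm high; its flare narrows from 51 mm at the rim to the 41 mm bore 12 mm below
- pot_a_mid (a point): small cylindrical screw-cap paint pot, off-white with a white ribbed cap, 46 mm tall, 36 mm across the cap (top 15 mm), 35 mm below; 30 to 60 g. Starts standing on the table, cap up. Point: its centre, half-way up; z axis out of the cap. Held by the cap with its lower half free below the fingertips, it can enter the tube's mouth
- pot_b_mid (a point): small cylindrical screw-cap paint pot, off-white with a white ribbed cap, 46 mm tall, 36 mm across the cap (top 15 mm), 35 mm below; 30 to 60 g. Starts standing on the table, cap up. Point: its centre, half-way up; z axis out of the cap. Held by the cap with its lower half free below the fingertips, it can enter the tube's mouth
- pot_c_mid (a point): small cylindrical screw-cap paint pot, off-white with a white ribbed cap, 46 mm tall, 36 mm across the cap (top 15 mm), 35 mm below; 30 to 60 g. Starts standing on the table, cap up. Point: its centre, half-way up; z axis out of the cap. Held by the cap with its lower half free below the fingertips, it can enter the tube's mouth
- pot_stock_mid (a point): the pot that is already in the dispenser, the same as the loose ones, standing cap up on the base plate below the tube. Point: its centre
- wide_jar_mid (a point): bystander, loose: wide paint jar, 60 mm across, 44 mm tall; does not fit the tube. Point: its centre
- ink_bottle_mid (a point): bystander, loose: ink bottle with a narrow neck and black cap, 38 mm across, 72 mm tall. Point: its centre
- eraser_mid (a point): bystander, loose: block eraser 46 x 36 x 16 mm. Point: its centre
- water_cup_mid (a point): bystander, loose: white porcelain water cup, 76 mm across, 85 mm tall. Point: its centre
- tape_roll_mid (a point): bystander, loose: roll of masking tape lying flat, 96 mm across, 25 mm tall. Point: its centre
- mixing_dish_mid (a point): bystander, loose: shallow white porcelain dish, 90 mm across, 20 mm tall. Point: its centre
Things that resemble listed ones, but are neither listed nor needed, are in the scene too. What is shaped like the part that bears pot_c_mid but purple is not meant.

How it is judged:
At the end, for the whole second after the job is handed in: All three pots are in the tube, within 6 mm of its axis, caps up (0.2 rad), at rest (0.05 m/s), none above the rim (centres at least 23 mm below it); the pot that was inside is still the lowest, upright, within 8 mm of the axis, its centre over 160 mm below the rim (horizontal distance between each of pot_a_mid, pot_b_mid, pot_c_mid and dispenser_mouth below 0.006 m and z of each of pot_a_mid, pot_b_mid, pot_c_mid in the frame of dispenser_mouth below -0.023 m and angle between each of pot_a_mid, pot_b_mid, pot_c_mid, pot_stock_mid's own z axis and vertical below 0.2 rad and horizontal distance between pot_stock_mid and dispenser_mouth below 0.008 m and z of pot_stock_mid in the frame of dispenser_mouth below -0.16 m and linear speed of each of pot_a, pot_b, pot_c below 0.05 m/s); the robot touches nothing.
It fails at once if a bystander (jar, ink bottle, eraser, cup, tape or dish) is shifted by more than 30 mm (distance of any of wide_jar_mid, ink_bottle_mid, eraser_mid, water_cup_mid, tape_roll_mid, mixing_dish_mid from where it was at the start of the episode above 0.03 m).
It also fails if it takes over 72 s, if anything falls off the work surface, if the arm or the gripper's body presses on something with over 40 N, if the wrist force passes 120 N, or if a joint passes its speed limit or range.

## Robot

A 6-joint arm with a two-finger parallel gripper is mounted at the origin on the work surface. World frame = base frame: x ahead of the robot, y to its left, z up, the work surface at z = 0. Lengths are in m, angles in rad, forces in N, time in s.
With the tool pointing down it reaches from about 0.425 to 0.95 m from the base axis. Payload 14.7 kg.
Tool frame: the origin (TCP) lies between the finger pads; the fingertips stand 22 mm ahead of it and the grasp point (between the pads) lies 3 mm ahead of it; z points along the fingers, y is the line along which they close (so a half turn about z gives the same grasp; the last joint's range is limited). The gripper opens to 85 mm and grips with 20 to 120 N. Pads are 22 mm wide; open, the fingers measure 114 mm over their backs; the gripper's body (76 mm by 85 mm) begins 54 mm behind the grasp point. The pads swing forward as they close: fully open they stand 13 mm farther back than shut.
Start: joints at [1.122, 0.48, 1.596, -0, 1.065, -0.047], TCP at [0.254, 0.598, 0.253] pointing down, gripper open.
Joint ranges: [-2.75, 2.75], [-0.82, 2.05], [0.23, 2.67], [-1.56, 4.7], [0.09, 2.69], [-2.92, 2.92]. Speed limits (rad/s): [1.89, 1.89, 2.39, 3.01, 3.01, 3.01].

## Interface

Orientations are given as a unit quaternion [x, y, z, w].
In Python, from station import sense, snapshot, camera_info, close_job gives the robot as it stands.
- The arm moves only by the tool play_rows, never from a script. Its argument "moves" is a list of rows, each a list of 6 numbers: the shift along the tool's x, y, z in mm, then the turn, a rotation vector about the tool's x, y, z in degrees. A call has 1 to 12 rows; each row is the pose to reach, as a shift and turn from the pose commanded when the call began, along the tool's axes at that moment; what a row does not reach only later rows make up. A row lasts 1/12 s, in which the tool goes at most 41.7 mm and 7.16 degrees, less where a joint would pass 70% of its speed; a pose out of reach is approached as far as the arm can. A call with a gripper value outside its range is refused whole. "hand" is the opening, from 0 (shut) to 1 (fully open), set as the call begins (left out, the last holds). The fingers move at their own pace and stop on an object; "force" is the grip in N (left out, the last holds). Time passes only in rows, so rows that repeat a pose let the fingers close. It gives the time, the measured TCP pose, the force, the opening and the grip force at its end, in the units of the state.
- sense(): the state, without advancing time (a new reading comes with each control period).
- snapshot(name): name is "side" or "top" or "wrist"; returns the picture (400x640x3 uint8, red, green, blue); there is no depth.
- camera_info(name): a dict with "K" (3x3 intrinsics, pixels), "dist_coeffs" ([k1, k2, p1, p2, k3] as OpenCV has them; the pictures are not rectified), "extrinsics" (4x4, takes a point from camera to world coordinates); the wrist camera has in their place "T_tool_cam" (4x4, takes a point from camera to tool coordinates, whose origin is the TCP and whose axes are the flange's). Camera axes: x right, y down, z forward; pixel columns grow to the right and rows downward; lengths in m; the calibration is good to about 2 mm. A picture is of the moment at which its call begins: read the wrist's pose just before it. camera_info takes no time and is no camera call.
- close_job(): hands the job in; it is judged then, once.
The state is a dict: "clock": time; "joint_pos": joint angles; "joint_vel": joint speeds; "effort": joint torques, N m; "tool_pos": TCP position; "tcp_rot": TCP orientation; "ft_force": force on the tool from outside, world axes, zero at the start; "wrist_torque": the same for the moment, N m; "gripper_width": finger opening in m; "gripper_force": force on a finger pad.
Only numpy, scipy, OpenCV 4.12 (cv2) and the standard library are available. Lean on these libraries where they do the work, as an engineer would, in place of code of your own. Each camera call takes 0.05 s, during which the arm holds its last target. There are 200 camera calls.

## Working session

There is one attempt and no reset: what is moved stays moved. The work goes in short steps, Python scripts to look and compute and a tool call to move; the robot and the scene stay as the last step left them, time stands still between calls to the robot, and variables do not carry over. Pictures are saved under pics/ and viewed, at most 10 in all, crops included, and the job is handed in when it is done.

Besides the shell and the picture viewer there is one more tool, called after "Request:" by a JSON object that holds its "name" and its "arguments". play_rows: Moves the arm, as the interface text tells. Its arguments: {"type":"object","properties":{"moves":{"type":"array"},"hand":{"type":"number"},"force":{"type":"number"}},"required":["moves"]}

```bash
mkdir -p pics
python3 - <<'E'
from station import *
import cv2,numpy as np
for n in("side","top"):
    cv2.imwrite(f"pics/{n}0.png",snapshot(n)[:,:,::-1]);c=camera_info(n);print(n,c)
print(camera_info("wrist"));print(sense())
E
```

```text
side {'K': array([[457.1518577 ,   0.        , 319.6529387 ],
       [  0.        , 457.1518577 , 197.42874406],
       [  0.        ,   0.        ,   1.        ]]), 'dist_coeffs': array([-0.11507447,  0.        ,  0.        ,  0.        ,  0.        ]), 'extrinsics': array([[ 0.98440789, -0.09374915,  0.14883616,  0.3122623 ],
       [-0.17589497, -0.51772479,  0.83727056, -1.03389424],
       [-0.00143724, -0.85039528, -0.52614238,  0.76689256],
       [ 0.        ,  0.        ,  0.        ,  1.        ]])}
top {'K': array([[409.63968177,   0.        , 316.35875064],
       [  0.        , 409.63968177, 198.28566483],
       [  0.        ,   0.        ,   1.        ]]), 'dist_coeffs': array([-0.05633465,  0.        ,  0.        ,  0.        ,  0.        ]), 'extrinsics': array([[ 1.26404483e-03, -9.96794860e-01,  7.99900524e-02,
         4.17231821e-01],
       [-9.99992675e-01, -9.70996168e-04,  3.70235518e-03,
        -2.30377548e-02],
       [-3.61281859e-03, -7.99941464e-02, -9.96788786e-01,
         1.22407129e+00],
       [ 0.00000000e+00,  0.00000000e+00,  0.00000000e+00,
   
[... 637 characters left out ...]
k': 0.1, 'joint_pos': array([ 1.12238429e+00,  4.80802689e-01,  1.59680342e+00,  2.12962792e-06,
        1.06512973e+00, -4.66090766e-02]), 'joint_vel': array([-0.00058774, -0.00083748, -0.00164628, -0.0013317 , -0.00114987,
       -0.00025327]), 'effort': array([ 1.16174171e-03, -9.52276111e+01, -4.31037855e+01, -1.17263398e-04,
        5.26720847e-03, -1.41035591e-05]), 'tool_pos': array([0.25403286, 0.59791924, 0.25271756]), 'tcp_rot': array([ 1.99553232e-01,  9.79886821e-01, -5.53946729e-04, -1.40938352e-04]), 'ft_force': array([ 0.17345564, -1.23119153, -0.18362208]), 'wrist_torque': array([0.00261641, 0.00894568, 0.06441644]), 'gripper_force': 0.0, 'gripper_width': 0.08544171582662319}
```

View pics/top0.png

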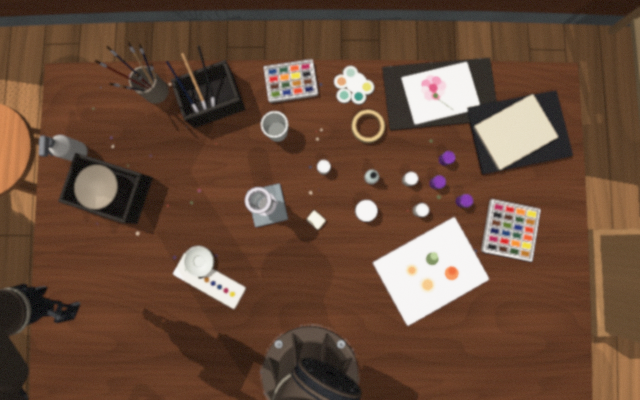

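View pics/side0.png

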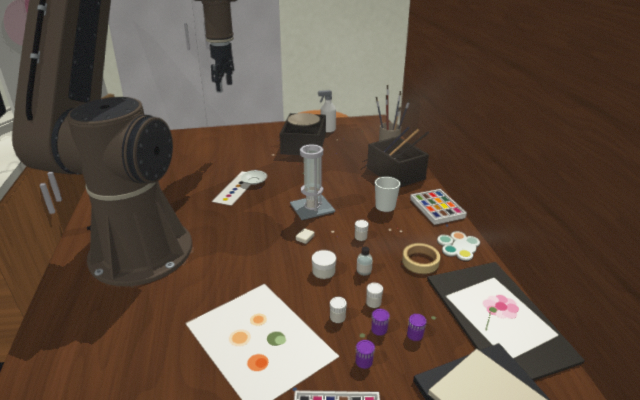

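The top view shows three white pots at about (324,166), (411,178) and (422,210); in the side view they are at (361,230), (374,295) and (338,310). Similar items are three purple pots at top (448,157), (439,182), (465,201) and the wide jar at (367,210). Only the small white ones fit the description. The dispenser collar is at top (260,201) and side (312,152). I'll enlarge to confirm.

Run:
```python
import cv2,numpy as np
t=cv2.imread("pics/top0.png")[145:235,240:440];s=cv2.imread("pics/side0.png")[140:330,280:400]
a=cv2.resize(t,None,fx=4,fy=4,interpolation=cv2.INTER_CUBIC)
b=cv2.resize(s,None,fx=3,fy=3,interpolation=cv2.INTER_CUBIC)
cv2.imwrite("pics/tc.png",a);cv2.imwrite("pics/sc.png",b)
```

```text
(no output)
```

View pics/tc.png

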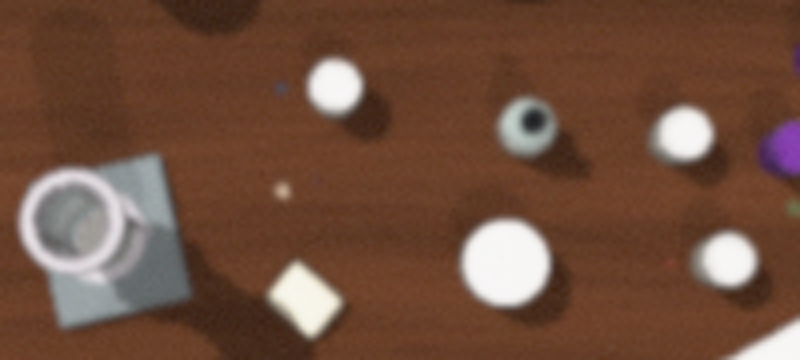

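View pics/sc.png

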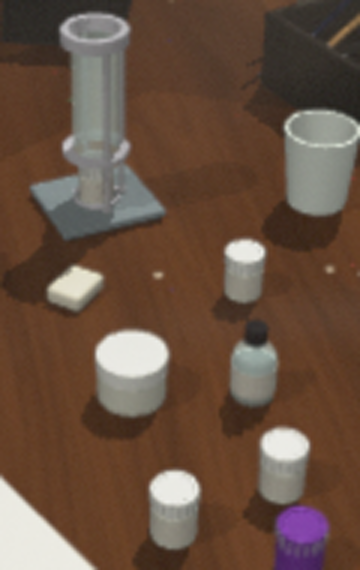

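The crops confirm three small white ribbed-cap pots. Cap-top centres (top; side) are P1 (323.6,166.4; 361.5,223.2), P2 (411.4,178.1; 374.8,287.5) and P3 (422.4,209.6; 338.2,302.8). The tube rim centre is at (258.1,199.6; 311.5,149.8).

```bash
cat > h.py <<'E'
from station import *
import cv2,numpy as np
from scipy.spatial.transform import Rotation as R
def ray(name,px,T=None):
    c=camera_info(name)
    d=cv2.undistortPoints(np.array([[px]],float),c["K"],c["dist_coeffs"])[0,0]
    E=c["extrinsics"] if T is None else T@c["T_tool_cam"]
    return E[:3,3],E[:3,:3]@np.r_[d,1]
def tri(rays):
    A=np.vstack([np.c_[np.eye(3)]-np.outer(d,d)/(d@d) for o,d in rays]);b=np.hstack([(np.eye(3)-np.outer(d,d)/(d@d))@o for o,d in rays])
    x,r,_,_=np.linalg.lstsq(A,b,rcond=None);return x,np.sqrt(r)
def atz(r,z): o,d=r;return o+d*(z-o[2])/d[2]
def tool(s=None):
    s=s or sense();T=np.eye(4);T[:3,:3]=R.from_quat(s["tcp_rot"]).as_matrix();T[:3,3]=s["tool_pos"];return T
E
python3 - <<'E'
from h import *
D={"P1":((323.6,166.4),(361.5,223.2),.046),"P2":((411.4,178.1),(374.8,287.5),.046),"P3":((422.4,209.6),(338.2,302.8),.046),"M":((258.1,199.6),(311.5,149.8),.202),"jar":((366.5,210.5),(323.7,258),.044),"ink":((373,175),(365,250),.072),"eras":((316.3,219.6),(305,235),.016)}
for k,(t,s,z) in D.items():
    x,r=tri([ray("top",t),ray("side",s)]);print(k,x.round(4),r.round(4),atz(ray("top",t),z).round(4),atz(ray("side",s),z).round(4))
print(tool()[:3,:3].round(3))
E
```

```text
P1 [ 0.6052 -0.0397  0.0459] [0.0007] [ 0.6047 -0.0396  0.046 ] [ 0.6057 -0.0398  0.046 ]
P2 [ 0.571  -0.2945  0.0465] [0.0003] [ 0.5708 -0.2945  0.046 ] [ 0.5713 -0.294   0.046 ]
P3 [ 0.4793 -0.3252  0.0447] [0.0001] [ 0.4793 -0.3249  0.046 ] [ 0.4789 -0.3264  0.046 ]
M [0.4957 0.1273 0.199 ] [0.0005] [0.4958 0.1268 0.202 ] [0.4944 0.1212 0.202 ]
jar [ 0.4769 -0.1636  0.0417] [0.0001] [ 0.4767 -0.1633  0.044 ] [ 0.4764 -0.1663  0.044 ]
ink [ 0.5771 -0.1802  0.0657] [0.0002] [ 0.5761 -0.1793  0.072 ] [ 0.5749 -0.1879  0.072 ]
eras [ 0.4513 -0.0184  0.0106] [0.] [ 0.4512 -0.0185  0.016 ] [ 0.4503 -0.0257  0.016 ]
[[-0.92   0.391 -0.   ]
 [ 0.391  0.92  -0.001]
 [ 0.    -0.001 -1.   ]]
```

Request:
{"name": "play_rows", "arguments": {"moves": [[-20, -15, -37, 0, 0, 0], [-572, -450, -37, 0, 0, 0], [-572, -450, -37, 0, 0, 0], [-572, -450, -37, 0, 0, 0], [-572, -450, -37, 0, 0, 0], [-572, -450, -37, 0, 0, 0], [-572, -450, -37, 0, 0, 0], [-572, -450, -37, 0, 0, 0], [-572, -450, -37, 0, 0, 0], [-572, -450, -37, 0, 0, 0], [-572, -450, -37, 0, 0, 0], [-572, -450, -37, 0, 0, 0]], "hand": 0.7, "force": 30}}

```text
clock: 1.1
tool_pos: [0.4867, 0.1742, 0.2894]
tcp_rot: [0.2, 0.98, -0.0, -0.0]
ft_force: [0.9, 1.5, 0.1]
gripper_width: 0.06
gripper_force: 0.0
```

```bash
cat >> h.py <<'E'
P1=np.r_[.605,-.040];P2=np.r_[.571,-.2945];P3=np.r_[.479,-.325];M=np.r_[.4955,.1265]
def go(p,z): # shift in tool axes, mm
    T=tool();return (T[:3,:3].T@(np.r_[p,z]-T[:3,3])*1000).round(1)
E
python3 -c "
from h import *
s=sense();print(s['clock'],s['tool_pos'],s['tcp_rot'],s['gripper_width'],go(P1,.2),s['joint_pos'])"
```

```text
1.1 [0.48668988 0.1741941  0.28938722] [ 1.99530859e-01  9.79891540e-01 -2.41191994e-05 -7.91162042e-05] 0.05999595021704856 [-192.7 -150.9   89.4] [ 2.85038731e-01  2.55439474e-01  1.85377498e+00  3.63882257e-05
  1.03254065e+00 -8.84017993e-01]
```

Request:
{"name": "play_rows", "arguments": {"moves": [[-193, -151, 0, 0, 0, 0], [-193, -151, 0, 0, 0, 0], [-193, -151, 0, 0, 0, 0], [-193, -151, 0, 0, 0, 0], [-193, -151, 60, 0, 0, 0], [-193, -151, 110, 0, 0, 0], [-193, -151, 110, 0, 0, 0], [-193, -151, 110, 0, 0, 0], [-193, -151, 110, 0, 0, 0], [-193, -151, 110, 0, 0, 0]]}}

```text
clock: 1.93
tool_pos: [0.6045, -0.0379, 0.1796]
tcp_rot: [0.2, 0.98, 0.0, -0.001]
ft_force: [-0.1, 0.0, 0.3]
gripper_width: 0.0601
gripper_force: 0.0
```

Run:
```python
from h import *
s=sense();cv2.imwrite("pics/w1.png",snapshot("wrist")[:,:,::-1])
print(s['clock'],s['tool_pos'],s['gripper_width'],go(P1,.048))
T=np.linalg.inv(tool(s)@camera_info("wrist")["T_tool_cam"])
for p in (np.r_[P1,.046],np.r_[P1,0]):
    c=camera_info("wrist");print(cv2.projectPoints(p[None],cv2.Rodrigues(T[:3,:3])[0],T[:3,3],c["K"],c["dist_coeffs"])[0].ravel())
```

```text
1.9333 [ 0.60453792 -0.03791026  0.17962345] 0.0600542917282074 [ -0.8  -2.4 132.7]
[317.94236097 198.60222683]
[318.05747398 185.55381649]
```

View pics/w1.png

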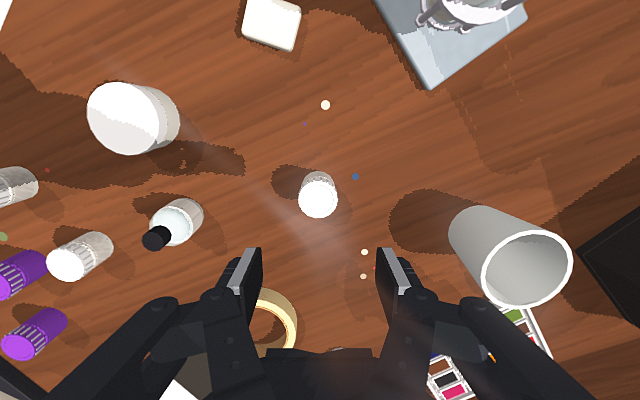

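The wrist view shows the P1 cap at (318,199), where I predicted it (318,198.6). Clearance is fine, so I'll descend and grip.

Request:
{"name": "play_rows", "arguments": {"moves": [[-1, -2, 40, 0, 0, 0], [-1, -2, 80, 0, 0, 0], [-1, -2, 110, 0, 0, 0], [-1, -2, 125, 0, 0, 0], [-1, -2, 131, 0, 0, 0], [-1, -2, 131, 0, 0, 0], [-1, -2, 131, 0, 0, 0]]}}

```text
clock: 2.57
tool_pos: [0.6062, -0.0399, 0.0504]
tcp_rot: [0.199, 0.98, 0.0, 0.001]
ft_force: [-0.0, -1.2, 1.2]
gripper_width: 0.0595
gripper_force: 0.0
```

Request:
{"name": "play_rows", "arguments": {"moves": [[0, 0, 0, 0, 0, 0], [0, 0, 0, 0, 0, 0], [0, 0, 0, 0, 0, 0], [0, 0, 0, 0, 0, 0], [0, 0, 0, 0, 0, 0], [0, 0, 0, 0, 0, 0]], "hand": 0.2}}

```text
clock: 3.07
tool_pos: [0.6062, -0.0405, 0.0503]
tcp_rot: [0.2, 0.98, 0.0, 0.001]
ft_force: [-1.0, 2.5, 12.4]
gripper_width: 0.0347
gripper_force: 28.7
```

Request:
{"name": "play_rows", "arguments": {"moves": [[0, 0, -20, 0, 0, 0], [0, 0, -60, 0, 0, 0], [0, 0, -100, 0, 0, 0], [0, 0, -140, 0, 0, 0], [0, 0, -180, 0, 0, 0], [0, 0, -220, 0, 0, 0], [0, 0, -235, 0, 0, 0], [0, 0, -235, 0, 0, 0]]}}

```text
clock: 3.73
tool_pos: [0.607, -0.0407, 0.2892]
tcp_rot: [0.2, 0.98, 0.0, 0.004]
ft_force: [0.0, 0.0, -0.5]
gripper_width: 0.0345
gripper_force: 30.5
```

```bash
python3 -c "
from h import *
s=sense();print(s['clock'],s['tool_pos'],s['gripper_width'],s['gripper_force'],go(M,.285))"
```

```text
3.7333 [ 0.60700541 -0.04072443  0.28922418] 0.034481392013726055 30.50942838191986 [168.1 110.3   3.1]
```

Request:
{"name": "play_rows", "arguments": {"moves": [[35, 23, 0, 0, 0, 0], [70, 46, 0, 0, 0, 0], [105, 69, 0, 0, 0, 0], [135, 90, 0, 0, 0, 0], [155, 102, 1, 0, 0, 0], [168, 110, 3, 0, 0, 0], [168, 110, 3, 0, 0, 0], [168, 110, 3, 0, 0, 0], [168, 110, 3, 0, 0, 0]]}}

```text
clock: 4.48
tool_pos: [0.4936, 0.1261, 0.2804]
tcp_rot: [0.199, 0.98, -0.0, 0.0]
ft_force: [0.6, 0.1, -0.3]
gripper_width: 0.0347
gripper_force: 30.5
```

Run:
```python
from h import *
s=sense();w=snapshot("wrist")[:,:,::-1];d=snapshot("side")[:,:,::-1]
a=cv2.resize(w[60:310,190:450],(520,500));b=cv2.resize(d[90:190,280:350],(280,400))
o=np.zeros((500,800,3),np.uint8);o[:,:520]=a;o[:400,520:]=b;cv2.imwrite("pics/w2.png",o)
print(s['clock'],s['tool_pos'],s['gripper_width'],go(M,.229))
T=np.linalg.inv(tool(s)@camera_info("wrist")["T_tool_cam"]);c=camera_info("wrist")
t=np.linspace(0,6.283,9)[:-1]
P=np.c_[M[0]+.033*np.cos(t),M[1]+.033*np.sin(t),0*t+.202]
q=cv2.projectPoints(P,cv2.Rodrigues(T[:3,:3])[0],T[:3,3],c["K"],c["dist_coeffs"])[0][:,0];print((2*(q-[190,60])).round())
```

```text
4.4833 [0.49361286 0.12612112 0.28038642] 0.03474710415619152 [-1.2  1.3 51.3]
[[297. 398.]
 [346. 354.]
 [349. 290.]
 [299. 241.]
 [226. 242.]
 [178. 291.]
 [181. 356.]
 [230. 398.]]
```

View pics/w2.png

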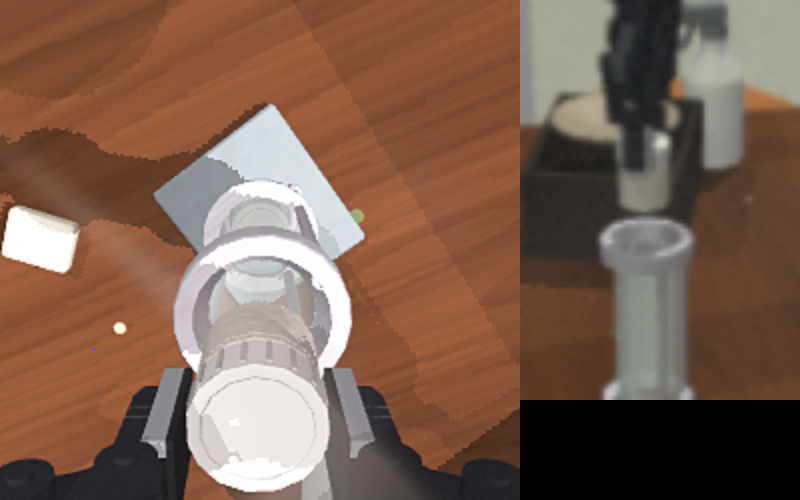

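The wrist crop shows the collar's outer edges at crop x 174 and 352 and its top at y 226. The prediction was about 235, so the collar sits roughly 3 mm toward tool +x. The held cap is centred at crop (258,427). I'll compare the pot and collar within this same image.

Run:
```python
from h import *
T=tool();top=[];
def back(crop,z): return atz(ray("wrist",(crop[0]/2+190,crop[1]/2+60),T),z)
# collar: extreme points at rim height, in tool coords
for z in(.199,.202):
    L,Rr,U=[T[:3,:3].T@(back(c,z)-T[:3,3])*1000 for c in((174,315),(352,315),(263,226))]
    print(z,"collar y",(L[1]+Rr[1])/2,"width",Rr[1]-L[1],"x",U[0]-33)
zt=T[2,3]-.0043
for c in((258,427),(187,425),(329,425),(258,364),(258,491)): print("cap",(T[:3,:3].T@(back(c,zt)-T[:3,3])*1000).round(1))
print(T[:3,3])
```

```text
0.199 collar y 1.0242019724386306 width 65.32519442752348 x 0.7974537247182312
0.202 collar y 0.9939629398736542 width 64.35424548381539 x 1.462593516616053
cap [ 1.3 -0.9  4.3]
cap [  1.8 -18.1   4.3]
cap [ 1.8 16.3  4.3]
cap [18.  -0.9  4.3]
cap [-17.1  -0.9   4.3]
[0.49384933 0.12577304 0.28034618]
```

Request:
{"name": "play_rows", "arguments": {"moves": [[0, 2, 10, 0, 0, 0], [0, 2, 20, 0, 0, 0], [0, 2, 30, 0, 0, 0], [0, 2, 38, 0, 0, 0], [0, 2, 45, 0, 0, 0], [0, 2, 50, 0, 0, 0], [0, 2, 50, 0, 0, 0], [0, 2, 50, 0, 0, 0]]}}

```text
clock: 5.25
tool_pos: [0.4941, 0.1283, 0.2302]
tcp_rot: [0.2, 0.98, -0.0, -0.0]
ft_force: [-0.2, 0.8, 0.4]
gripper_width: 0.0348
gripper_force: 30.5
```

Request:
{"name": "play_rows", "arguments": {"moves": [[0, 0, 0, 0, 0, 0], [0, 0, 0, 0, 0, 0], [0, 0, 0, 0, 0, 0], [0, 0, 0, 0, 0, 0], [0, 0, 0, 0, 0, 0]], "hand": 0.7}}

```text
clock: 5.67
tool_pos: [0.4943, 0.1283, 0.2307]
tcp_rot: [0.2, 0.98, 0.0, 0.0]
ft_force: [0.4, 0.4, 0.3]
gripper_width: 0.0597
gripper_force: 0.0
```

Request:
{"name": "play_rows", "arguments": {"moves": [[0, 0, -25, 0, 0, 0], [0, 0, -60, 0, 0, 0], [0, 0, -60, 0, 0, 0], [0, 0, -60, 0, 0, 0]]}}

```text
clock: 6.0
tool_pos: [0.4953, 0.1285, 0.2923]
tcp_rot: [0.2, 0.98, 0.001, 0.002]
ft_force: [0.2, 0.0, -0.8]
gripper_width: 0.06
gripper_force: 0.0
```

Run:
```python
from h import *
s=sense();w=snapshot("wrist")[:,:,::-1];d=snapshot("side")[:,:,::-1]
a=cv2.resize(w[60:310,190:450],(520,500));b=cv2.resize(d[130:230,280:350],(280,400))
o=np.zeros((500,800,3),np.uint8);o[:,:520]=a;o[:400,520:]=b;cv2.imwrite("pics/w3.png",o)
print(s['clock'],s['tool_pos'],s['gripper_width'],go(P2,.18),go(P3,.18))
```

```text
6.0 [0.49525027 0.12853033 0.2922535 ] 0.059992543097109524 [-236.2 -359.   110.2] [-163.5 -423.   110.2]
```

View pics/w3.png

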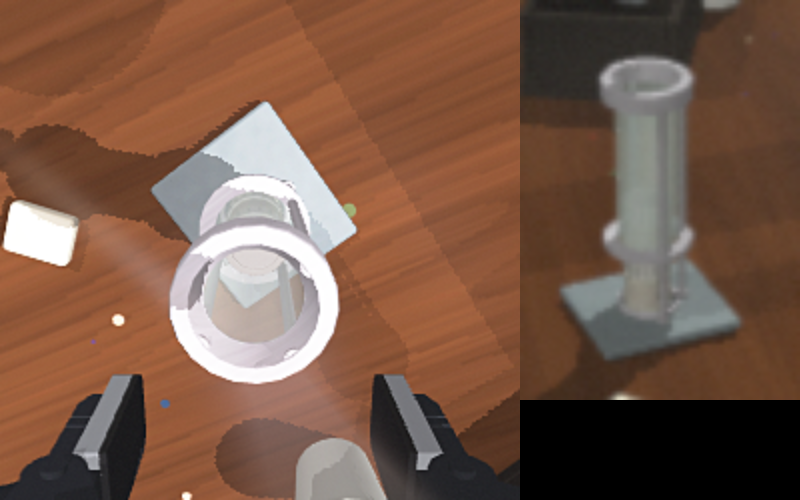

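The wrist crop shows the tube empty at the rim, with a cap visible down the bore at about (258,255). The grey shape at (340,470) is the water cup's base. I'll check numerically against the initial side picture that the pot dropped.

Run:
```python
from h import *
a=cv2.imread("pics/side0.png").astype(int);b=snapshot("side")[:,:,::-1].astype(int)
c=camera_info("side");T=np.linalg.inv(c["extrinsics"])
for z in range(15,200,8):
    u,v=cv2.projectPoints(np.array([[*M,z/1000]]),cv2.Rodrigues(T[:3,:3])[0],T[:3,3],c["K"],c["dist_coeffs"])[0].ravel().round().astype(int)
    print(z,(u,v),a[v,u-3:u+4].mean(0).round(),b[v,u-3:u+4].mean(0).round())
b8=b.astype(np.uint8)
p=b[218:228,355:368].mean((0,1));print("P1 spot",p)
```

```text
15 (np.int64(312), np.int64(204)) [118. 126. 130.] [117. 127. 130.]
23 (np.int64(312), np.int64(202)) [117. 125. 130.] [118. 127. 131.]
31 (np.int64(312), np.int64(200)) [121. 130. 132.] [122. 131. 132.]
39 (np.int64(312), np.int64(198)) [122. 128. 128.] [124. 129. 130.]
47 (np.int64(312), np.int64(196)) [122. 126. 126.] [124. 128. 128.]
55 (np.int64(312), np.int64(193)) [126. 125. 127.] [128. 127. 129.]
63 (np.int64(312), np.int64(191)) [132. 138. 133.] [132. 138. 134.]
71 (np.int64(312), np.int64(189)) [118. 127. 129.] [133. 140. 136.]
79 (np.int64(312), np.int64(186)) [133. 140. 135.] [136. 142. 138.]
87 (np.int64(312), np.int64(184)) [140. 146. 139.] [137. 142. 138.]
95 (np.int64(312), np.int64(182)) [133. 141. 136.] [138. 144. 139.]
103 (np.int64(312), np.int64(179)) [131. 139. 135.] [134. 140. 135.]
111 (np.int64(312), np.int64(177)) [131. 138. 135.] [137. 143. 139.]
119 (np.int64(312), np.int64(175)) [131. 138. 135.] [133. 140. 136.]
127 (np.int64(312), np.int64(172)) [131. 138. 135.] [133. 139. 136.]
135 (np.int64(312), np.int64(170)) [130. 137. 134.] [131. 139. 135.]
143 (np.int64(312), np.int64(167)) [130. 137. 133.] [132. 139. 136.]
151 (np.int64(312), np.int64(165)) [131. 137. 134.] [131. 138. 135.]
159 (np.int64(312), np.int64(162)) [128. 134. 129.] [129. 136. 132.]
167 (np.int64(312), np.int64(160)) [127. 134. 129.] [128. 134. 130.]
175 (np.int64(312), np.int64(157)) [120. 119. 121.] [121. 120. 122.]
183 (np.int64(312), np.int64(155)) [124. 124. 126.] [125. 124. 126.]
191 (np.int64(312), np.int64(152)) [124. 129. 125.] [125. 129. 127.]
199 (np.int64(312), np.int64(150)) [126. 129. 127.] [127. 130. 128.]
P1 spot [38.86153846 60.94615385 96.40769231]
```

The changes lie at z of about 65–115 mm, so pot 1 sits on the stock pot. On to P2.

Request:
{"name": "play_rows", "arguments": {"moves": [[-23, -34, 0, 0, 0, 0], [-46, -68, 0, 0, 0, 0], [-69, -102, 0, 0, 0, 0], [-92, -136, 0, 0, 0, 0], [-115, -170, 0, 0, 0, 0], [-138, -204, 0, 0, 0, 0], [-161, -238, 0, 0, 0, 0], [-184, -272, 20, 0, 0, 0], [-207, -306, 50, 0, 0, 0], [-226, -340, 75, 0, 0, 0], [-236, -359, 100, 0, 0, 0], [-236, -359, 110, 0, 0, 0]]}}

```text
clock: 7.15
tool_pos: [0.5697, -0.2982, 0.1762]
tcp_rot: [0.201, 0.98, 0.0, -0.001]
ft_force: [-1.6, 1.0, 0.2]
gripper_width: 0.0594
gripper_force: 0.0
```

Request:
{"name": "play_rows", "arguments": {"moves": [[0, 0, 0, 0, 0, 0], [0, 0, 0, 0, 0, 0], [0, 0, 0, 0, 0, 0]]}}

```text
clock: 7.4
tool_pos: [0.571, -0.2937, 0.1808]
tcp_rot: [0.199, 0.98, 0.0, -0.0]
ft_force: [-0.8, 0.1, -0.5]
gripper_width: 0.0599
gripper_force: 0.0
```

```bash
cat >> h.py <<'E'
def chk(P,z,pic):
    s=sense();w=snapshot("wrist")
    T=tool(s);C=np.linalg.inv(T@camera_info("wrist")["T_tool_cam"]);c=camera_info("wrist")
    q=cv2.projectPoints(np.r_[P,.046][None],cv2.Rodrigues(C[:3,:3])[0],C[:3,3],c["K"],c["dist_coeffs"])[0].ravel()
    m=(w.min(2)>225).astype(np.uint8);n,l,st,ce=cv2.connectedComponentsWithStats(m)
    i=min([i for i in range(1,n) if st[i,4]>300],key=lambda i:np.hypot(*(ce[i]-q)))
    bb=st[i];cen=bb[:2]+bb[2:4]/2;X=atz(ray("wrist",cen,T),.046)
    cv2.imwrite(pic,w[:,:,::-1])
    print(s['clock'],s['tool_pos'],"pred",q,"blob",ce[i],bb,"world",X,"go",go(P,z),go(X[:2],z))
E
python3 -c "
from h import *
chk(P2,.048,'pics/w4.png')"
```

```text
7.4 [ 0.57104259 -0.29366346  0.18079835] pred [318.93456166 197.06821057] blob [317.6503428  196.77179236] [ 299  179   39   37 1021] world [ 0.57122334 -0.29502353  0.046     ] go [ 1.000e-01 -1.000e+00  1.334e+02] [ -0.3  -1.4 133.4]
```

Request:
{"name": "play_rows", "arguments": {"moves": [[0, -1, 40, 0, 0, 0], [0, -1, 80, 0, 0, 0], [0, -1, 110, 0, 0, 0], [0, -1, 125, 0, 0, 0], [0, -1, 131, 0, 0, 0], [0, -1, 131, 0, 0, 0], [0, -1, 131, 0, 0, 0]]}}

```text
clock: 8.03
tool_pos: [0.5716, -0.2952, 0.051]
tcp_rot: [0.199, 0.98, -0.0, 0.001]
ft_force: [0.1, -0.5, 0.2]
gripper_width: 0.0595
gripper_force: 0.0
```

Request:
{"name": "play_rows", "arguments": {"moves": [[0, 0, 0, 0, 0, 0], [0, 0, 0, 0, 0, 0], [0, 0, 0, 0, 0, 0], [0, 0, 0, 0, 0, 0], [0, 0, 0, 0, 0, 0], [0, 0, 0, 0, 0, 0]], "hand": 0.2}}

```text
clock: 8.53
tool_pos: [0.5717, -0.2958, 0.0512]
tcp_rot: [0.2, 0.98, -0.0, 0.001]
ft_force: [0.4, 2.6, 10.4]
gripper_width: 0.0347
gripper_force: 28.9
```

Request:
{"name": "play_rows", "arguments": {"moves": [[0, 0, -20, 0, 0, 0], [0, 0, -60, 0, 0, 0], [0, 0, -100, 0, 0, 0], [0, 0, -140, 0, 0, 0], [0, 0, -180, 0, 0, 0], [0, 0, -220, 0, 0, 0], [0, 0, -237, 0, 0, 0], [0, 0, -237, 0, 0, 0]]}}

```text
clock: 9.2
tool_pos: [0.5725, -0.2964, 0.2928]
tcp_rot: [0.2, 0.98, -0.001, 0.004]
ft_force: [0.0, -0.7, -0.9]
gripper_width: 0.0344
gripper_force: 30.4
```

```bash
python3 -c "
from h import *
s=sense();print(s['clock'],s['tool_pos'],s['gripper_width'],s['gripper_force'],go((.4945,.128),.287))"
```

```text
9.2 [ 0.5724501  -0.29643122  0.29279983] 0.034412558982281675 30.377254988998175 [237.8 360.1   3.3]
```

Request:
{"name": "play_rows", "arguments": {"moves": [[22, 33, 0, 0, 0, 0], [44, 66, 0, 0, 0, 0], [66, 99, 0, 0, 0, 0], [88, 132, 0, 0, 0, 0], [110, 165, 0, 0, 0, 0], [132, 198, 0, 0, 0, 0], [154, 231, 0, 0, 0, 0], [176, 264, 0, 0, 0, 0], [198, 297, 0, 0, 0, 0], [218, 328, 0, 0, 0, 0], [232, 350, 0, 0, 0, 0], [238, 360, 0, 0, 0, 0]]}}

```text
clock: 10.2
tool_pos: [0.4912, 0.1319, 0.2864]
tcp_rot: [0.199, 0.98, 0.0, -0.0]
ft_force: [-0.2, -0.3, -1.0]
gripper_width: 0.0346
gripper_force: 30.4
```

Request:
{"name": "play_rows", "arguments": {"moves": [[0, 0, 0, 0, 0, 0], [0, 0, 0, 0, 0, 0], [0, 0, 0, 0, 0, 0]]}}

```text
clock: 10.45
tool_pos: [0.4924, 0.1281, 0.2863]
tcp_rot: [0.2, 0.98, -0.0, -0.0]
ft_force: [-1.1, -0.6, 0.0]
gripper_width: 0.0345
gripper_force: 30.4
```

Run:
```python
from h import *
s=sense();print(s['clock'],s['tool_pos'],s['gripper_width'],go((.4943,.1283),.231))
w=snapshot("wrist")[:,:,::-1];cv2.imwrite("pics/w5.png",cv2.resize(w[60:310,190:450],(520,500)))
```

```text
10.45 [0.49243477 0.12810603 0.28634667] 0.034545356979394405 [-1.6  0.9 55.3]
```

View pics/w5.png

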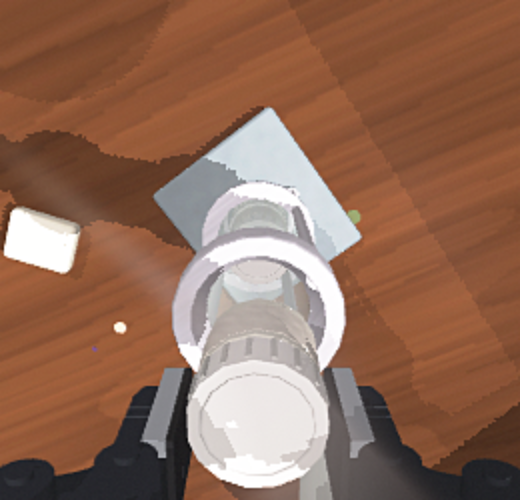

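The pot is centred at x 258 and the collar spans 172–345 (centre 258.5), so it is aligned. Inserting.

Request:
{"name": "play_rows", "arguments": {"moves": [[-2, 1, 12, 0, 0, 0], [-2, 1, 24, 0, 0, 0], [-2, 1, 34, 0, 0, 0], [-2, 1, 43, 0, 0, 0], [-2, 1, 50, 0, 0, 0], [-2, 1, 55, 0, 0, 0], [-2, 1, 55, 0, 0, 0], [-2, 1, 55, 0, 0, 0]]}}

```text
clock: 11.17
tool_pos: [0.4946, 0.1291, 0.2314]
tcp_rot: [0.2, 0.98, -0.0, -0.0]
ft_force: [-0.1, -0.3, -0.3]
gripper_width: 0.0346
gripper_force: 30.4
```

Request:
{"name": "play_rows", "arguments": {"moves": [[0, 0, 0, 0, 0, 0], [0, 0, 0, 0, 0, 0], [0, 0, 0, 0, 0, 0], [0, 0, 0, 0, 0, 0], [0, 0, 0, 0, 0, 0]], "hand": 0.7}}

```text
clock: 11.58
tool_pos: [0.4947, 0.1293, 0.2317]
tcp_rot: [0.2, 0.98, 0.0, 0.0]
ft_force: [-0.0, -0.3, -0.8]
gripper_width: 0.06
gripper_force: 0.0
```

Request:
{"name": "play_rows", "arguments": {"moves": [[0, 0, -25, 0, 0, 0], [0, 0, -60, 0, 0, 0], [0, 0, -60, 0, 0, 0], [0, 0, -60, 0, 0, 0]]}}

```text
clock: 11.92
tool_pos: [0.4956, 0.1295, 0.2932]
tcp_rot: [0.2, 0.98, 0.001, 0.002]
ft_force: [-0.4, -0.2, -0.3]
gripper_width: 0.0599
gripper_force: 0.0
```

Run:
```python
from h import *
s=sense();w=snapshot("wrist")[:,:,::-1]
cv2.imwrite("pics/w6.png",cv2.resize(w[60:310,190:450],(520,500)))
print(s['clock'],s['tool_pos'],s['gripper_width'],go(P3,.18))
```

```text
11.9167 [0.49562841 0.12945071 0.29322359] 0.05987782726267557 [-162.9 -424.4  111.8]
```

View pics/w6.png

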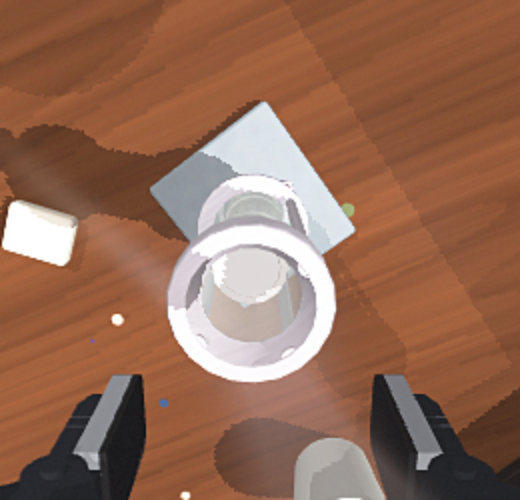

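The top cap now sits higher in the bore, at (247,272), so pot 2 is in. On to P3.

Request:
{"name": "play_rows", "arguments": {"moves": [[-14, -36, 0, 0, 0, 0], [-28, -73, 0, 0, 0, 0], [-43, -111, 0, 0, 0, 0], [-57, -148, 0, 0, 0, 0], [-71, -185, 0, 0, 0, 0], [-85, -222, 0, 0, 0, 0], [-100, -260, 0, 0, 0, 0], [-114, -297, 0, 0, 0, 0], [-128, -334, 30, 0, 0, 0], [-142, -370, 55, 0, 0, 0], [-156, -404, 80, 0, 0, 0], [-163, -424, 110, 0, 0, 0]]}}

```text
clock: 12.97
tool_pos: [0.4789, -0.3212, 0.1875]
tcp_rot: [0.2, 0.98, -0.0, 0.001]
ft_force: [1.6, -0.9, -0.3]
gripper_width: 0.0595
gripper_force: 0.0
```

Request:
{"name": "play_rows", "arguments": {"moves": [[0, 0, 0, 0, 0, 0], [0, 0, 0, 0, 0, 0], [0, 0, 0, 0, 0, 0]]}}

```text
clock: 13.22
tool_pos: [0.4786, -0.3179, 0.188]
tcp_rot: [0.2, 0.98, 0.0, -0.001]
ft_force: [-0.9, 0.0, 0.4]
gripper_width: 0.0597
gripper_force: 0.0
```

```bash
python3 -c "
from h import *
chk(P3,.05,'pics/w7.png')"
```

```text
13.2167 [ 0.47860117 -0.31794512  0.18795179] pred [312.92720933 197.91958372] blob [312.05257624 197.82754995] [294 181  38  35 951] world [ 0.47954781 -0.32516306  0.046     ] go [ -2.7  -6.7 138.8] [ -3.3  -6.7 138.8]
```

Request:
{"name": "play_rows", "arguments": {"moves": [[-3, -7, 30, 0, 0, 0], [-3, -7, 70, 0, 0, 0], [-3, -7, 105, 0, 0, 0], [-3, -7, 128, 0, 0, 0], [-3, -7, 138, 0, 0, 0], [-3, -7, 138, 0, 0, 0], [-3, -7, 138, 0, 0, 0]]}}

```text
clock: 13.85
tool_pos: [0.4799, -0.3259, 0.0518]
tcp_rot: [0.199, 0.98, -0.0, 0.0]
ft_force: [-0.9, -0.1, 0.7]
gripper_width: 0.0597
gripper_force: 0.0
```

Request:
{"name": "play_rows", "arguments": {"moves": [[0, 0, 0, 0, 0, 0], [0, 0, 0, 0, 0, 0], [0, 0, 0, 0, 0, 0], [0, 0, 0, 0, 0, 0], [0, 0, 0, 0, 0, 0], [0, 0, 0, 0, 0, 0]], "hand": 0.2}}

```text
clock: 14.35
tool_pos: [0.4802, -0.3268, 0.0524]
tcp_rot: [0.2, 0.98, -0.001, 0.001]
ft_force: [0.1, 2.4, 10.5]
gripper_width: 0.0347
gripper_force: 29.0
```

Request:
{"name": "play_rows", "arguments": {"moves": [[0, 0, -20, 0, 0, 0], [0, 0, -60, 0, 0, 0], [0, 0, -100, 0, 0, 0], [0, 0, -140, 0, 0, 0], [0, 0, -180, 0, 0, 0], [0, 0, -220, 0, 0, 0], [0, 0, -237, 0, 0, 0], [0, 0, -237, 0, 0, 0]]}}

```text
clock: 15.02
tool_pos: [0.4808, -0.3274, 0.2937]
tcp_rot: [0.2, 0.98, -0.002, 0.004]
ft_force: [0.7, -0.6, 0.8]
gripper_width: 0.0342
gripper_force: 30.5
```

```bash
python3 -c "
from h import *
s=sense();print(s['clock'],s['tool_pos'],s['gripper_width'],s['gripper_force'],go((.4945,.1285),.287))"
```

```text
15.0167 [ 0.48080449 -0.32743153  0.29372351] 0.03416694085835582 30.484253237955272 [165.8 425.    4.3]
```

Request:
{"name": "play_rows", "arguments": {"moves": [[14, 36, 0, 0, 0, 0], [28, 72, 0, 0, 0, 0], [42, 108, 0, 0, 0, 0], [57, 146, 0, 0, 0, 0], [71, 183, 0, 0, 0, 0], [86, 220, 0, 0, 0, 0], [100, 257, 0, 0, 0, 0], [115, 294, 0, 0, 0, 0], [129, 331, 0, 0, 0, 0], [144, 368, 0, 0, 0, 0], [158, 404, 0, 0, 0, 0], [166, 425, 0, 0, 0, 0]]}}

```text
clock: 16.02
tool_pos: [0.4918, 0.1332, 0.2877]
tcp_rot: [0.199, 0.98, 0.0, 0.0]
ft_force: [-0.3, -0.3, -1.2]
gripper_width: 0.0347
gripper_force: 30.5
```

Request:
{"name": "play_rows", "arguments": {"moves": [[0, 0, 0, 0, 0, 0], [0, 0, 0, 0, 0, 0], [0, 0, 0, 0, 0, 0]]}}

```text
clock: 16.27
tool_pos: [0.4921, 0.1296, 0.2875]
tcp_rot: [0.199, 0.98, -0.0, -0.0]
ft_force: [-0.2, -0.4, -0.7]
gripper_width: 0.0348
gripper_force: 30.5
```

```bash
python3 -c "
from h import *
s=sense();print(s['clock'],s['tool_pos'],s['gripper_width'],s['gripper_force'],go((.4945,.1288),.2315))"
```

```text
16.2667 [0.49214882 0.12962321 0.28748841] 0.034796064387318665 30.49777298234403 [-2.5  0.2 56. ]
```

Request:
{"name": "play_rows", "arguments": {"moves": [[-2, 0, 12, 0, 0, 0], [-2, 0, 24, 0, 0, 0], [-2, 0, 34, 0, 0, 0], [-2, 0, 43, 0, 0, 0], [-2, 0, 51, 0, 0, 0], [-2, 0, 56, 0, 0, 0], [-2, 0, 56, 0, 0, 0], [-2, 0, 56, 0, 0, 0]]}}

```text
clock: 16.93
tool_pos: [0.4943, 0.1289, 0.2314]
tcp_rot: [0.2, 0.98, -0.0, -0.0]
ft_force: [0.8, -2.2, -2.6]
gripper_width: 0.0348
gripper_force: 30.4
```

Request:
{"name": "play_rows", "arguments": {"moves": [[0, 0, 0, 0, 0, 0], [0, 0, 0, 0, 0, 0], [0, 0, 0, 0, 0, 0], [0, 0, 0, 0, 0, 0], [0, 0, 0, 0, 0, 0]], "hand": 0.7}}

```text
clock: 17.35
tool_pos: [0.4944, 0.1293, 0.2318]
tcp_rot: [0.2, 0.98, 0.0, 0.0]
ft_force: [0.5, -0.6, -0.2]
gripper_width: 0.0593
gripper_force: 0.0
```

Request:
{"name": "play_rows", "arguments": {"moves": [[0, 0, -25, 0, 0, 0], [0, 0, -60, 0, 0, 0], [0, 0, -80, 0, 0, 0], [0, 0, -80, 0, 0, 0], [0, 0, -80, 0, 0, 0], [0, 0, -80, 0, 0, 0]]}}

```text
clock: 17.85
tool_pos: [0.494, 0.1291, 0.3111]
tcp_rot: [0.2, 0.98, -0.0, -0.0]
ft_force: [-0.2, -0.7, 1.0]
gripper_width: 0.0599
gripper_force: 0.0
```

Run:
```python
from h import *
w=snapshot("wrist")[:,:,::-1];d=snapshot("side")[:,:,::-1]
a=cv2.resize(w[60:310,190:450],(520,500));b=cv2.resize(d[130:230,280:350],(280,400))
o=np.zeros((500,800,3),np.uint8);o[:,:520]=a;o[:400,520:]=b;cv2.imwrite("pics/w8.png",o)
```

```text
(no output)
```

View pics/w8.png

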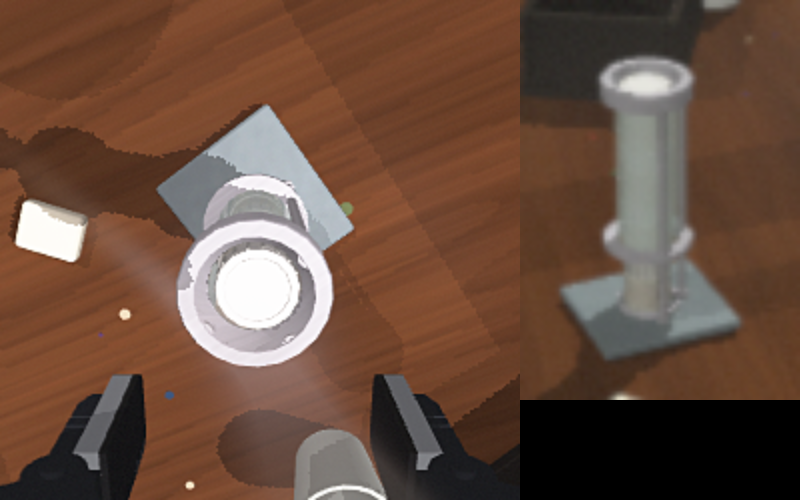

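The last cap sits at (257,288), centred in the collar and just below the rim; the side view agrees. Handing in.

```bash
python3 -c "
from station import *
print(close_job())"
```

```text
the job is handed in; nothing more can be done
None
```

All three pots are loaded caps up on the stock pot, with the top one just below the rim in the last wrist and side pictures; the job was handed in at about 18 s on the robot's clock, and the hand-in gave no verdict.

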